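# Put the objectives away in the locked cabinet

### The arm

A 6-joint arm with a two-finger parallel gripper is mounted at the origin on the work surface. World frame = base frame: x ahead of the robot, y to its left, z up, the work surface at z = 0. Lengths are in m, angles in rad, forces in N, time in s.
With the tool pointing down it reaches from about 0.35 to 0.85 m from the base axis. Payload 8.1 kg.
Tool frame: the origin (TCP) lies on the mounting face of the last link; the fingertips stand 186 mm ahead of it and the grasp point (between the pads) lies 167 mm ahead of it; z points along the fingers, y is the line along which they close (so a half turn about z gives the same grasp; the last joint's range is limited). The gripper opens to 93 mm and grips with 3 to 60 N. Pads are 15 mm wide; open, the fingers measure 128 mm over their backs; the gripper's body (75 mm by 188 mm) begins 65 mm behind the grasp point.
Start: joints at [1.052, 0.13, 1.488, -0, 1.523, -0.085], TCP at [0.252, 0.544, 0.405] pointing down, gripper open.
Joint ranges: [-2.96, 2.96], [-0.89, 2.26], [0.02, 2.5], [-1.34, 4.48], [0, 2.73], [-2.66, 2.66]. Speed limits (rad/s): [2.39, 2.39, 2.79, 3.14, 3.14, 3.14].

### API

Orientations are given as a rotation vector (axis times angle).
In Python, from plant import read_state, read_camera, camera_params, close_job gives the robot as it stands. The module is installed in compiled form; this text tells all that it offers.
- The arm moves only by the tool servo_tool, never from a script. Its argument "increments" is a list of rows, each an object with "slide": the shift along the tool's x, y, z in mm, a list of three; "dr": the turn, a rotation vector about the tool's x, y, z in rad, a list of three; "jaw": the closure, from 0 (fully open) to 1 (shut). In form: [{"slide": [x, y, z], "dr": [ax, ay, az], "jaw": jaw}, ...]. A call has 1 to 20 rows; each row is the pose to reach, as a shift and turn from the pose commanded when the call began, along the tool's axes at that moment; what a row does not reach only later rows make up. A row lasts 1/10 s, in which the tool goes at most 50 mm and 8.59 degrees, less where a joint would pass 70% of its speed; a pose out of reach is approached as far as the arm can. A call with a gripper value outside its range is refused whole. The fingers move at their own pace and stop on an object; "force" is the grip in N (left out, the last holds). Time passes only in rows, so rows that repeat a pose let the fingers close. It gives the time, the measured TCP pose, the force, the opening and the grip force at its end, in the units of the state.
- read_state(): the state, without advancing time (a new reading comes with each control period).
- read_camera(name): name is "scene" or "top" or "wrist"; returns (picture, depth): 480x640x3 uint8, red, green, blue; 480x640 float32, m along the optical axis (not along the pixel's ray), 0 where there is no reading.
- camera_params(name): a dict with "fx", "fy", "cx", "cy" (pixels), "k1" (the pictures are not rectified: a ray, as slopes to the right and down, at radius r is drawn at 1 + k1 r^2 times it, then the intrinsics apply), "rvec" (rotation vector, rad) and "tvec" (3), from world to camera coordinates, as OpenCV has them. Camera axes: x right, y down, z forward; pixel columns grow to the right and rows downward; lengths in m; the calibration is good to about 2 mm. A picture is of the moment at which its call begins: read the wrist's pose just before it. camera_params takes no time and is no camera call; for the wrist camera it gives the pose at the moment of the call.
- close_job(): hands the job in; it is judged then, once.
The state is a dict: "t": time; "q": joint angles; "dq": joint speeds; "joint_torque": joint torques, N m; "tool_pos": TCP position; "orientation": TCP orientation; "force": force on the tool from outside, world axes, zero at the start; "wrist_torque": the same for the moment, N m; "opening": finger opening in m; "gripper_force": force on a finger pad.
Only numpy, scipy, OpenCV 4.12 (cv2) and the standard library are available. Lean on these libraries where they do the work, as an engineer would, in place of code of your own. Each camera call takes 0.05 s, during which the arm holds its last target. There are 200 camera calls.

### The job

Unscrew the cabinet's lock knob (its thread may be left- or right-handed: feel which way it gives), pull the tray all the way out, and stand every objective canister on the table upright in the tray's row, each centred on the disc of its own colour. Then push the tray gently fully home without slamming it, and screw the lock tight again; leave the eyepiece head where it is.

Things in the scene. Friction and masses are not known exactly. Their poses are not given: they have to be found in the camera images.
- cabinet: Low fixed cabinet, blue with a clear acrylic roof: 160 deep, 360 wide, 108 high. Origin on the table at the middle of the lower edge of its front face; x points from the front into the cabinet, y along the front (to the left looking along x), z up. It may stand a little turned. The roof starts 30 behind the face (at the face under the lock). The tray slides out of the open front.
- tray (a joint): How far the slide-out tray is pulled out along the cabinet's -x, in m: 0 fully home, 0.18 fully out (end stop). About 3 N of friction; it stays where it is left. Its white front lip (12 thick, 340 wide, top at z 50) is in front of the face; behind it lies the floor (top at z 20, 146 deep, 290 wide inside, rims up to z 34). Load it from above when out.
- tray_handle (a point): Point on the tray's black upright grip post, 76 above the table; the post stands on the lip, 16 (cabinet x) by 18 (cabinet y), its top (z 98) 22 above this point, the lip's top (z 50) 26 below it. It is 6 in front of the cabinet's face with the tray home and 72 to its -y side, and moves with the tray. Axes as the cabinet's. Pinch it from above across y.
- lock_knob (a joint): Turn of the lock screw's black knob, rad, positive anticlockwise seen from above; 0 (within 0.05) when tight. The thread is right- or LEFT-hand, differing from start to start, unmarked: one way it loosens freely (0.07 N m friction) to an end stop 1.35 rad from tight; the other way it stops hard within 0.25 rad. It stays where left; tighten it by turning back to 0.
- knob_grip (a point): Point on the knob's axis at the height to grip, 174 above the table, 24 behind the cabinet's face, 146 to its +y side, on a grey housing (68 by 62, top at z 138). The knob: a disc (48 diameter, z 138 to 146) with an upright wing 50 long, 12 thick, top at z 191. The point's x runs along the wing (yellow mark at +x) and turns with it; tight, it lies along the cabinet's x.
- bolt_tip (a point): Middle of the lower edge (z 92) of the lock's steel slide bolt, a plate 14 wide and 44 high on the front of the grey housing. Tight, it stands in front of the red catch (14 wide, top at z 102) on the tray's lip and holds the tray shut; turning the knob shifts it 22 per rad sideways, so from 1.0 rad off tight it is clear of the catch. Back at 0 with the tray home it locks.
- can_red_mid (a point): Centre (half-way up) of the loose white objective canister with a red cap and red band: an upright cylinder 52 in diameter, 64 high, about 0.18 kg. Not present in every start.
- can_red: The same red canister, origin at the centre of its underside. z is its axis.
- can_yellow_mid (a point): Centre (half-way up) of the loose white objective canister with a yellow cap and yellow band: an upright cylinder 52 in diameter, 64 high, about 0.18 kg. Not present in every start.
- can_yellow: The same yellow canister, origin at the centre of its underside. z is its axis.
- can_green_mid (a point): Centre (half-way up) of the loose white objective canister with a green cap and green band: an upright cylinder 52 in diameter, 64 high, about 0.18 kg. Not present in every start.
- can_green: The same green canister, origin at the centre of its underside. z is its axis.
- can_blue_mid (a point): Centre (half-way up) of the loose white objective canister with a blue cap and blue band: an upright cylinder 52 in diameter, 64 high, about 0.18 kg. Not present in every start.
- can_blue: The same blue canister, origin at the centre of its underside. z is its axis.
- bay_red (a point): Centre of the red disc (56 diameter) on the tray floor, at floor height (20 above the table); moves with the tray. Axes as the cabinet's. The discs stand in one row along the cabinet's y, 72 apart, 70 behind the lip's rear face (red, yellow, green, blue towards +y).
- bay_yellow (a point): Centre of the yellow disc (56 diameter) on the tray floor, at floor height (20 above the table); moves with the tray. Axes as the cabinet's. The discs stand in one row along the cabinet's y, 72 apart, 70 behind the lip's rear face (red, yellow, green, blue towards +y).
- bay_green (a point): Centre of the green disc (56 diameter) on the tray floor, at floor height (20 above the table); moves with the tray. Axes as the cabinet's. The discs stand in one row along the cabinet's y, 72 apart, 70 behind the lip's rear face (red, yellow, green, blue towards +y).
- bay_blue (a point): Centre of the blue disc (56 diameter) on the tray floor, at floor height (20 above the table); moves with the tray. Axes as the cabinet's. The discs stand in one row along the cabinet's y, 72 apart, 70 behind the lip's rear face (red, yellow, green, blue towards +y).
- eyepiece_head: Bystander: black binocular eyepiece head, 70 by 100, 105 high, 0.7 kg. Origin under its centre.

How it is judged:
By the outcome, as a careful person would: the job done as asked, in the order asked, and still so for the second after the job is handed in, with the robot touching nothing.
Of can_red, can_yellow, can_green, can_blue only 2 to 4 are there at a start; the rules pass over those that are not, and their reading is None.
At some moment in a run one of can_red, can_yellow, can_green, can_blue may be knocked a few centimetres aside while the robot is not near it.
It also fails if it takes over 210 s, if anything falls off the work surface, if the arm or the gripper's body presses on something with over 40 N, if the wrist force passes 120 N, or if a joint passes its speed limit or range.

## Working session

There is one attempt and no reset: what is moved stays moved. The work goes in short steps, Python scripts to look and compute and a tool call to move; the robot and the scene stay as the last step left them, time stands still between calls to the robot, and variables do not carry over. Pictures are saved under pics/ and viewed, at most 14 in all, crops included, and the job is handed in when it is done.

Besides the shell and the picture viewer there is one more tool, called in YAML: its name, and indented under it one key for each argument. servo_tool: Moves the arm, as the interface text tells. Its arguments: {"type":"object","properties":{"increments":{"type":"array"},"force":{"type":"number"}},"required":["increments"]}

```bash
mkdir -p pics
cat > h.py <<'E'
import numpy as np, cv2
from plant import read_state, read_camera, camera_params
from scipy.spatial.transform import Rotation as R
def rays(p,uv):
    uv=np.atleast_2d(np.float64(uv)); d=np.c_[(uv[:,0]-p['cx'])/p['fx'],(uv[:,1]-p['cy'])/p['fy']]
    s=d.copy()
    for _ in range(20): s=d/(1+p['k1']*(s**2).sum(1,keepdims=True))
    Rm=R.from_rotvec(np.ravel(p['rvec'])).as_matrix(); t=np.ravel(p['tvec'])
    return -Rm.T@t,(np.c_[s,np.ones(len(s))]@Rm)
def onz(p,uv,z):
    o,d=rays(p,uv); return o+d*((z-o[2])/d[:,2])[:,None]
def cloud(p,uv,dep):
    o,d=rays(p,uv); return o+d*np.asarray(dep)[:,None]
def save(n,im): cv2.imwrite('pics/'+n+'.png',im[:,:,::-1])
def hsv(im): return cv2.cvtColor(im,cv2.COLOR_RGB2HSV)
E
python3 - <<'E'
from h import *
for n in('scene','top'):
    im,d=read_camera(n); np.savez(n+'.npz',im=im,d=d); save(n+'0',im); p=camera_params(n); print(n,p, -R.from_rotvec(np.ravel(p['rvec'])).as_matrix().T@np.ravel(p['tvec']))
s=read_state(); print(s)
E
```

```text
scene {'fx': 447.83775527761344, 'fy': 447.83775527761344, 'cx': 317.1040880193908, 'cy': 238.84891979341285, 'k1': -0.05310209509723811, 'rvec': array([ 2.24660796,  1.26361476, -0.38424562]), 'tvec': array([-0.36534073, -0.28991623,  1.60610989])} [ 1.17149814 -0.30398504  1.15425277]
top {'fx': 465.21642988775227, 'fy': 465.21642988775227, 'cx': 312.88692490055223, 'cy': 240.75169186399552, 'k1': -0.09349690210324452, 'rvec': array([ 2.12242668, -2.15491585,  0.16737052]), 'tvec': array([0.09937623, 0.60228581, 1.12107732])} [0.42031788 0.09000018 1.20194469]
{'t': 0.1, 'q': array([ 1.05161183e+00,  1.31089240e-01,  1.48915214e+00, -7.40988200e-06,
        1.52306122e+00, -8.53996808e-02]), 'dq': array([ 0.00085125, -0.00133468, -0.00235946,  0.00175772, -0.0020965 ,
        0.00015466]), 'joint_torque': array([ 8.72398523e-04, -5.61334956e+01, -4.93104386e+01,  7.71606714e-02,
        2.87549745e-02, -9.13378608e-05]), 'tool_pos': array([0.25205993, 0.5442527 , 0.40379998]), 'orientation': array([-6.75948992e-01, -3.06749684e+00,  2.56724165e-03]), 'force': array([ 0.47296204, -0.2309459 , -0.92444646]), 'wrist_torque': array([-0.03599123, -0.01519634, -0.0353726 ]), 'gripper_force': 0.0, 'opening': 0.09294387187641238}
```

View pics/scene0.png

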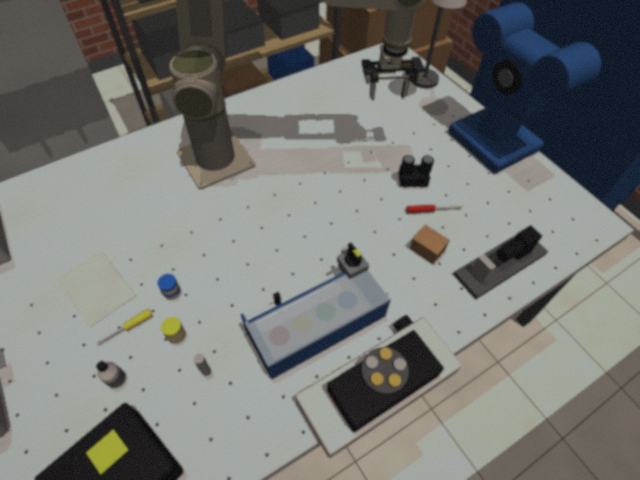

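View pics/top0.png

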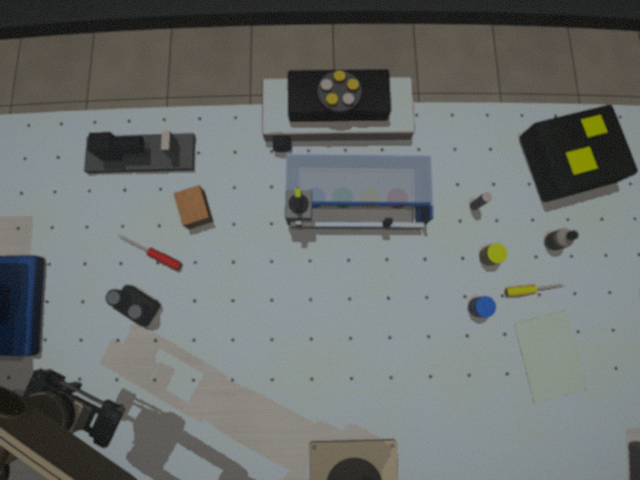

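The top view shows the cabinet at (360,190), the knob at (298,203) and the handle post at (388,223). The only two canisters are blue (482,307) and yellow (495,254). The eyepiece head is at (133,305). Next I'll measure these.

Run:
```python
from h import *
z=np.load('top.npz'); im,d=z['im'],z['d']; p=camera_params('top'); H=hsv(im)
def blobs(m,zz,mn=15):
    n,l,s,c=cv2.connectedComponentsWithStats(m.astype(np.uint8))
    for i in range(1,n):
        if s[i,4]>=mn:
            v,u=np.where(l==i); dd=d[v,u]; pc=cloud(p,np.c_[u,v],dd)
            print(np.round(c[i]),s[i],'planez',np.round(onz(p,c[i],zz)[0],4),'cloud med',np.round(np.median(pc,0),4))
h,s,v=H[...,0],H[...,1],H[...,2]
print('yellow');blobs((h>22)&(h<36)&(s>120)&(v>90),.064)
print('blue');blobs((h>98)&(h<125)&(s>140)&(v>60),.064,60)
V,U=np.mgrid[190:232,285:440]; pc=cloud(p,np.c_[U.ravel(),V.ravel()],d[190:232,285:440].ravel())
zz=pc[:,2]
def show(n,m):
    q=pc[m]; print(n,m.sum(),q.mean(0).round(4),q.min(0).round(4),q.max(0).round(4)); return q
show('knobtop',(zz>.18)&(zz<.2)); show('housing',(zz>.13)&(zz<.15)); 
m=(zz>.09)&(zz<.104)&(U.ravel()>380)&(U.ravel()<396)&(V.ravel()>214); show('post',m)
show('lip',(zz>.042)&(zz<.056)&(V.ravel()>215))
q=pc[(zz>.042)&(zz<.056)&(V.ravel()>215)]; a=np.polyfit(q[:,1],q[:,0],1);print('lip angle',a,np.arctan(a[0]))
big=cv2.resize(im[140:240,270:450],None,fx=4.4,fy=4.4,interpolation=cv2.INTER_CUBIC); save('c1',np.clip(big*1.3,0,255).astype(np.uint8))
# roof cloud rear wall/front edge
V,U=np.mgrid[140:232,275:440]; pc=cloud(p,np.c_[U.ravel(),V.ravel()],d[140:232,275:440].ravel())
q=pc[(pc[:,2]>.102)&(pc[:,2]<.114)].astype(np.float32); r=cv2.minAreaRect(q[:,:2]*1000); print('roof',len(q),r)
```

```text
yellow
[339.  75.] [334  70  11  11  99] planez [1.0463 0.014  0.064 ] cloud med [0.9983 0.02   0.1509]
[353.  84.] [347  79  12  11 103] planez [ 1.0207 -0.0214  0.064 ] cloud med [ 0.9747 -0.0136  0.1507]
[332.  98.] [326  93  12  11 104] planez [0.9798 0.0354 0.064 ] cloud med [0.9374 0.0389 0.1503]
[594. 126.] [581 115  26  22 397] planez [ 0.904  -0.6715  0.064 ] cloud med [ 0.8881 -0.646   0.1015]
[581. 160.] [566 147  32  28 595] planez [ 0.806 -0.622  0.064] cloud med [ 0.7931 -0.5981  0.1015]
[297. 193.] [295 189   6   8  45] planez [0.7244 0.1273 0.064 ] cloud med [0.6911 0.1239 0.1925]
[496. 253.] [487 244  20  20 311] planez [ 0.5632 -0.3684  0.064 ] cloud med [ 0.5629 -0.3675  0.0653]
[521. 290.] [507 285  30  11 244] planez [ 0.4691 -0.4251  0.064 ] cloud med [ 0.4709 -0.4427  0.025 ]
blue
[344. 203.] [313 202  67   3  98] planez [0.6957 0.0118 0.064 ] cloud med [0.6845 0.0175 0.1104]
[ 25. 294.] [  0 257  36  98 988] planez [0.4754 0.8213 0.064 ] cloud med [0.484  0.8229 0.05  ]
[485. 306.] [475 297  20  20 310] planez [ 0.4314 -0.3295  0.064 ] cloud med [ 0.4311 -0.3289  0.0656]
knobtop 100 [0.6746 0.1243 0.1917] [0.6533 0.1195 0.1835] [0.6968 0.1292 0.1963]
housing 650 [0.6741 0.1239 0.1406] [0.6304 0.0929 0.1301] [0.7128 0.1548 0.15  ]
post 47 [ 0.6435 -0.0927  0.0979] [ 0.6353 -0.1002  0.0917] [ 0.6521 -0.0852  0.103 ]
lip 629 [ 0.6448 -0.0273  0.05  ] [ 0.6352 -0.1996  0.0422] [0.6637 0.1578 0.0557]
lip angle [0.01735225 0.64522401] 0.017350511991539207
roof 7109 ((719.5908813476562, -23.738479614257812), (362.1176452636719, 184.77142333984375), 88.63748168945312)
```

View pics/c1.png

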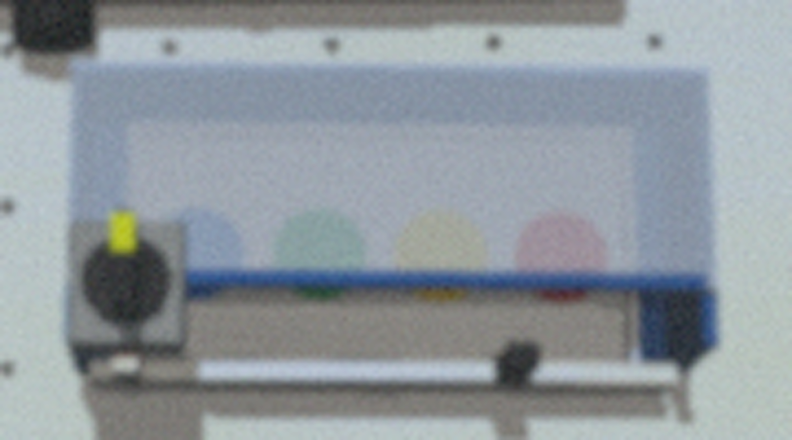

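```bash
cat >> h.py <<'E'
TH=-0.017; O=np.array([.6495,-.021,0])
def cab(x,y,z=0):
    c,s=np.cos(TH),np.sin(TH); return O+[c*x-s*y,s*x+c*y,z]
def plan(g,yawdeg,label=''):
    """g: grasp point target (world); prints tool-frame slide mm, dr"""
    s=read_state(); R0=R.from_rotvec(s['orientation']).as_matrix(); a=np.radians(yawdeg)
    x=np.array([np.cos(a),np.sin(a),0]); zz=np.array([0,0,-1.]); Rt=np.c_[x,np.cross(zz,x),zz]
    t=np.array(g)+[0,0,.167]
    print(label,'slide',(R0.T@(t-s['tool_pos'])*1000).round(1),'dr',R.from_matrix(R0.T@Rt).as_rotvec().round(3),'grasp now',(s['tool_pos']+R0[:,2]*.167).round(4),'x',R0[:,0].round(3),'F',s['force'].round(1),'q6',s['q'][5].round(3),'open',round(s['opening'],4),'t',s['t'])
E
python3 - <<'E'
from h import *
plan([.6745,.1243,.235],179)
E
```

```text
slide [-559.8 -203.5    2.1] dr [-0.002 -0.    -0.416] grasp now [0.2519 0.544  0.2368] x [-0.907  0.42   0.   ] F [ 0.5 -0.2 -0.9] q6 -0.085 open 0.0929 t 0.1
```

servo_tool:
  increments:
    - {"slide": [-560,-203.5,2],"dr": [0,0,-0.416],"jaw": 0.3}
    - {"slide": [-560,-203.5,2],"dr": [0,0,-0.416],"jaw": 0.3}
    - {"slide": [-560,-203.5,2],"dr": [0,0,-0.416],"jaw": 0.3}
    - {"slide": [-560,-203.5,2],"dr": [0,0,-0.416],"jaw": 0.3}
    - {"slide": [-560,-203.5,2],"dr": [0,0,-0.416],"jaw": 0.3}
    - {"slide": [-560,-203.5,2],"dr": [0,0,-0.416],"jaw": 0.3}
    - {"slide": [-560,-203.5,2],"dr": [0,0,-0.416],"jaw": 0.3}
    - {"slide": [-560,-203.5,2],"dr": [0,0,-0.416],"jaw": 0.3}
    - {"slide": [-560,-203.5,2],"dr": [0,0,-0.416],"jaw": 0.3}
    - {"slide": [-560,-203.5,2],"dr": [0,0,-0.416],"jaw": 0.3}
    - {"slide": [-560,-203.5,2],"dr": [0,0,-0.416],"jaw": 0.3}
    - {"slide": [-560,-203.5,2],"dr": [0,0,-0.416],"jaw": 0.3}
    - {"slide": [-560,-203.5,2],"dr": [0,0,-0.416],"jaw": 0.3}
    - {"slide": [-560,-203.5,2],"dr": [0,0,-0.416],"jaw": 0.3}
    - {"slide": [-560,-203.5,2],"dr": [0,0,-0.416],"jaw": 0.3}
    - {"slide": [-560,-203.5,2],"dr": [0,0,-0.416],"jaw": 0.3}

```text
t: 1.7
tool_pos: [0.674, 0.1258, 0.4029]
orientation: [-0.025, -3.141, -0.0]
force: [0.6, -0.4, -0.5]
opening: 0.0652
gripper_force: 0.0
```

Run:
```python
from h import *
plan([.6745,.1243,.174],179)
p=camera_params('wrist'); im,d=read_camera('wrist'); save('w1',im); np.savez('w1.npz',im=im,d=d)
V,U=np.mgrid[0:480,0:640]; m=d>0; pc=cloud(p,np.c_[U[m],V[m]],d[m])
q=pc[(pc[:,2]>.183)&(pc[:,2]<.198)&(np.hypot(pc[:,0]-.6745,pc[:,1]-.1243)<.035)]
print(len(q),q.min(0),q.max(0),q.mean(0)); r=cv2.minAreaRect((q[:,:2]*1000).astype(np.float32)); print(r)
```

```text
slide [-0.5 -1.5 61.9] dr [ 0.    -0.     0.001] grasp now [0.674  0.1258 0.2359] x [-1.     0.016  0.   ] F [ 0.6 -0.4 -0.5] q6 -1.445 open 0.0652 t 1.7
1686 [0.65284958 0.11698794 0.18305483] [0.70169077 0.12951484 0.19283446] [0.67606793 0.12343377 0.19011716]
((677.2536010742188, 123.393798828125), (11.966880798339844, 48.77571105957031), 88.97574615478516)
```

View pics/w1.png

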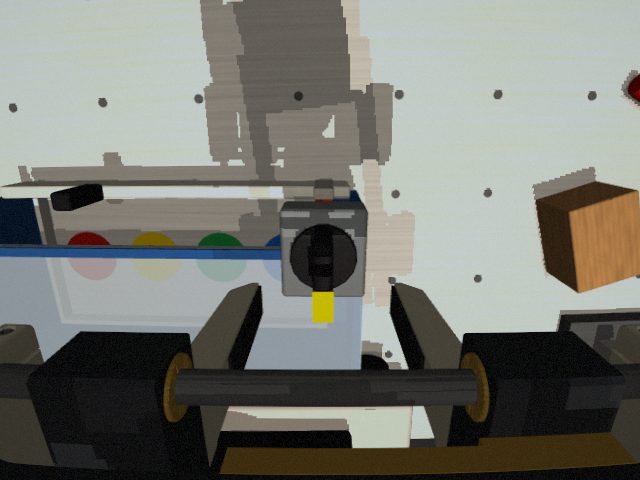

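The wrist view confirms the wing at (322,265) is tight, along the cabinet x, with its centre near (0.6765, 0.1234) and the cabinet yaw at about -1°.

servo_tool:
  increments:
    - {"slide": [-2,-1.5,20],"dr": [0,0,0],"jaw": 0.3}
    - {"slide": [-2,-1.5,40],"dr": [0,0,0],"jaw": 0.3}
    - {"slide": [-2,-1.5,52],"dr": [0,0,0],"jaw": 0.3}
    - {"slide": [-2,-1.5,60],"dr": [0,0,0],"jaw": 0.3}
    - {"slide": [-2,-1.5,60],"dr": [0,0,0],"jaw": 0.3}
    - {"slide": [-2,-1.5,60],"dr": [0,0,0],"jaw": 0.3}
    - {"slide": [-2,-1.5,60],"dr": [0,0,0],"jaw": 0.3}

```text
t: 2.45
tool_pos: [0.6771, 0.1229, 0.3441]
orientation: [0.028, 3.14, 0.0]
force: [0.2, -0.3, -0.4]
opening: 0.0653
gripper_force: 0.0
```

Run:
```python
from h import *
plan([.676,.1236,.174],179)
```

```text
slide [1.1 0.6 3.1] dr [ 0.     0.002 -0.   ] grasp now [0.6774 0.123  0.1771] x [-1.     0.018 -0.002] F [ 0.2 -0.3 -0.4] q6 -1.448 open 0.0653 t 2.45
```

Close on the wing, then feel which way it gives with a small turn.

servo_tool:
  increments:
    - {"slide": [0,0,2],"dr": [0,0,0],"jaw": 0.7}
    - {"slide": [0,0,2],"dr": [0,0,0],"jaw": 1}
    - {"slide": [0,0,2],"dr": [0,0,0],"jaw": 1}
    - {"slide": [0,0,2],"dr": [0,0,0],"jaw": 1}
    - {"slide": [0,0,2],"dr": [0,0,0],"jaw": 1}
    - {"slide": [0,0,2],"dr": [0,0,0],"jaw": 1}
    - {"slide": [0,0,2],"dr": [0,0,0],"jaw": 1}
    - {"slide": [0,0,2],"dr": [0,0,0],"jaw": 1}
  force: 30

```text
t: 3.25
tool_pos: [0.6767, 0.1235, 0.3408]
orientation: [0.027, 3.141, 0.002]
force: [0.3, 3.4, -0.8]
opening: 0.0121
gripper_force: 30.0
```

servo_tool:
  increments:
    - {"slide": [0,0,0],"dr": [0,0,0.05],"jaw": 1}
    - {"slide": [0,0,0],"dr": [0,0,0.1],"jaw": 1}
    - {"slide": [0,0,0],"dr": [0,0,0.15],"jaw": 1}
    - {"slide": [0,0,0],"dr": [0,0,0.2],"jaw": 1}
    - {"slide": [0,0,0],"dr": [0,0,0.2],"jaw": 1}

```text
t: 3.75
tool_pos: [0.6767, 0.1238, 0.3408]
orientation: [0.342, 3.123, 0.002]
force: [0.6, 5.5, -0.1]
opening: 0.0123
gripper_force: 30.0
```

Run:
```python
from h import *
plan([.676,.1236,.174],179); s=read_state(); print(s['wrist_torque'],s['gripper_force'])
```

```text
slide [ 0.7 -0.3 -0.2] dr [ 0.001  0.    -0.2  ] grasp now [0.6768 0.124  0.1738] x [-0.976  0.216 -0.   ] F [ 0.6  5.5 -0.1] q6 -1.247 open 0.0123 t 3.75
[ 0.99590232 -0.19889271  0.02499961] 29.995242655277252
```

servo_tool:
  increments:
    - {"slide": [0,0,0],"dr": [0,0,0.04],"jaw": 1}
    - {"slide": [0,0,0],"dr": [0,0,0.08],"jaw": 1}
    - {"slide": [0,0,0],"dr": [0,0,0.12],"jaw": 1}
    - {"slide": [0,0,0],"dr": [0,0,0.12],"jaw": 1}

```text
t: 4.15
tool_pos: [0.6767, 0.1238, 0.3408]
orientation: [-0.526, -3.097, -0.002]
force: [0.2, 5.8, -0.9]
opening: 0.0128
gripper_force: 31.7
```

Run:
```python
from h import *
plan([.676,.1236,.174],179); s=read_state(); print(s['wrist_torque'],s['joint_torque'],s['gripper_force'])
```

```text
slide [ 0.6 -0.4 -0.2] dr [ 0.001 -0.    -0.319] grasp now [0.6767 0.124  0.1738] x [-0.944  0.33   0.   ] F [ 0.2  5.8 -0.9] q6 -1.128 open 0.0128 t 4.15
[ 1.17174472 -0.07412763  0.63076159] [ -4.27029893 -68.73573303 -48.16012859  -2.03796454   0.46138993
   1.34219293] 31.742636058479548
```

Clockwise meets the hard stop (0.63 N m), so the thread loosens anticlockwise. q6 limits this turn to about 1.15 rad.

servo_tool:
  increments:
    - {"slide": [0,0,0],"dr": [0,0,-0.1],"jaw": 1}
    - {"slide": [0,0,0],"dr": [0,0,-0.2],"jaw": 1}
    - {"slide": [0,0,0],"dr": [0,0,-0.3],"jaw": 1}
    - {"slide": [0,0,0],"dr": [0,0,-0.4],"jaw": 1}
    - {"slide": [0,0,0],"dr": [0,0,-0.5],"jaw": 1}
    - {"slide": [0,0,0],"dr": [0,0,-0.6],"jaw": 1}
    - {"slide": [0,0,0],"dr": [0,0,-0.7],"jaw": 1}
    - {"slide": [0,0,0],"dr": [0,0,-0.8],"jaw": 1}
    - {"slide": [0,0,0],"dr": [0,0,-0.9],"jaw": 1}
    - {"slide": [0,0,0],"dr": [0,0,-1.0],"jaw": 1}
    - {"slide": [0,0,0],"dr": [0,0,-1.1],"jaw": 1}
    - {"slide": [0,0,0],"dr": [0,0,-1.2],"jaw": 1}
    - {"slide": [0,0,0],"dr": [0,0,-1.3],"jaw": 1}
    - {"slide": [0,0,0],"dr": [0,0,-1.4],"jaw": 1}
    - {"slide": [0,0,0],"dr": [0,0,-1.48],"jaw": 1}
    - {"slide": [0,0,0],"dr": [0,0,-1.48],"jaw": 1}
    - {"slide": [0,0,0],"dr": [0,0,-1.48],"jaw": 1}

```text
t: 5.85
tool_pos: [0.6774, 0.1222, 0.3408]
orientation: [-1.699, 2.641, -0.003]
force: [5.9, -0.3, -2.9]
opening: 0.0118
gripper_force: 29.9
```

Run:
```python
from h import *
plan([.676,.1236,.174],179); s=read_state(); print(s['wrist_torque'],s['q'],s['gripper_force'])
```

```text
slide [-0.7  1.8 -0.2] dr [-2.000e-03  1.000e-03  1.161e+00] grasp now [0.6778 0.1221 0.1738] x [-0.415 -0.91  -0.   ] F [ 5.9 -0.3 -2.9] q6 -2.61 open 0.0118 t 5.85
[-0.00954908 -0.93064216  0.06322694] [ 1.04397900e-01  3.99782775e-01  1.28834305e+00 -1.22630634e-03
  1.45136073e+00 -2.60950184e+00] 29.894937872886658
```

servo_tool:
  increments:
    - {"slide": [0,0,0],"dr": [0,0,0],"jaw": 0.5}
    - {"slide": [0,0,0],"dr": [0,0,0],"jaw": 0.5}
    - {"slide": [0,0,0],"dr": [0,0,0],"jaw": 0.5}
    - {"slide": [0,0,-30],"dr": [0,0,0],"jaw": 0.5}
    - {"slide": [0,0,-75],"dr": [0,0,0],"jaw": 0.5}
    - {"slide": [0,0,-75],"dr": [0,0,0],"jaw": 0.5}

```text
t: 6.45
tool_pos: [0.6778, 0.123, 0.4243]
orientation: [-1.693, 2.634, -0.008]
force: [1.2, 0.9, 0.7]
opening: 0.0461
gripper_force: 0.0
```

Run:
```python
from h import *
p=camera_params('wrist'); im,d=read_camera('wrist')
V,U=np.mgrid[0:480,0:640]; m=d>0; pc=cloud(p,np.c_[U[m],V[m]],d[m])
q=pc[(pc[:,2]>.183)&(pc[:,2]<.198)&(np.hypot(pc[:,0]-.6745,pc[:,1]-.1243)<.035)]
if len(q)>20: print(len(q),q.mean(0),cv2.minAreaRect((q[:,:2]*1000).astype(np.float32)))
plan([.643,-.0933,.16],179)
```

```text
1438 [0.67781908 0.12181557 0.19028153] ((677.8992919921875, 122.54940795898438), (48.371826171875, 12.315176010131836), 65.36184692382812)
 slide [211.5 -57.7  93.7] dr [-0.004  0.008  1.16 ] grasp now [0.6789 0.1231 0.2542] x [-0.415 -0.91  -0.004] F [ 0.4  0.8 -0.1] q6 -2.608 open 0.0465 t 6.5
```

servo_tool:
  increments:
    - {"slide": [211,-58,10],"dr": [0,0,1.16],"jaw": 0.4}
    - {"slide": [211,-58,10],"dr": [0,0,1.16],"jaw": 0.4}
    - {"slide": [211,-58,10],"dr": [0,0,1.16],"jaw": 0.4}
    - {"slide": [211,-58,10],"dr": [0,0,1.16],"jaw": 0.4}
    - {"slide": [211,-58,10],"dr": [0,0,1.16],"jaw": 0.4}
    - {"slide": [211,-58,10],"dr": [0,0,1.16],"jaw": 0.4}
    - {"slide": [211,-58,10],"dr": [0,0,1.16],"jaw": 0.4}
    - {"slide": [211,-58,95],"dr": [0,0,1.16],"jaw": 0.4}
    - {"slide": [211,-58,95],"dr": [0,0,1.16],"jaw": 0.4}
    - {"slide": [211,-58,95],"dr": [0,0,1.16],"jaw": 0.4}
    - {"slide": [211,-58,95],"dr": [0,0,1.16],"jaw": 0.4}
    - {"slide": [211,-58,95],"dr": [0,0,1.16],"jaw": 0.4}

```text
t: 7.7
tool_pos: [0.6426, -0.0933, 0.3234]
orientation: [0.027, 3.138, -0.001]
force: [-0.6, 0.2, 0.5]
opening: 0.0557
gripper_force: 0.0
```

Run:
```python
from h import *
p=camera_params('wrist'); im,d=read_camera('wrist')
V,U=np.mgrid[0:480,0:640]; m=d>0; pc=cloud(p,np.c_[U[m],V[m]],d[m])
q=pc[(pc[:,2]>.088)&(pc[:,2]<.104)&(abs(pc[:,0]-.643)<.02)&(abs(pc[:,1]+.093)<.025)]
if len(q)>20: print(len(q),q.mean(0),q.min(0),q.max(0))
plan([.643,-.0933,.078],179)
```

```text
774 [ 0.64102261 -0.09379148  0.09594807] [ 0.63436915 -0.10287855  0.08809512] [ 0.65037248 -0.08477543  0.09872191]
 slide [ 0.1  0.1 78.9] dr [-0.001  0.004  0.   ] grasp now [ 0.6435 -0.0935  0.1569] x [-1.     0.017 -0.004] F [ 0.3 -0.3 -0.2] q6 -1.776 open 0.0556 t 7.75
```

servo_tool:
  increments:
    - {"slide": [1,0,40],"dr": [0,0,0],"jaw": 0.4}
    - {"slide": [1,0,70],"dr": [0,0,0],"jaw": 0.4}
    - {"slide": [1,0,78],"dr": [0,0,0],"jaw": 0.4}
    - {"slide": [1,0,78],"dr": [0,0,0],"jaw": 0.4}
    - {"slide": [1,0,78],"dr": [0,0,0],"jaw": 1}
    - {"slide": [1,0,78],"dr": [0,0,0],"jaw": 1}
    - {"slide": [1,0,78],"dr": [0,0,0],"jaw": 1}
    - {"slide": [1,0,78],"dr": [0,0,0],"jaw": 1}
    - {"slide": [1,0,78],"dr": [0,0,0],"jaw": 1}
    - {"slide": [4,0,78],"dr": [0,0,0],"jaw": 1}
    - {"slide": [9,0,78],"dr": [0,0,0],"jaw": 1}
    - {"slide": [14,0,78],"dr": [0,0,0],"jaw": 1}
    - {"slide": [14,0,78],"dr": [0,0,0],"jaw": 1}
  force: 30

```text
t: 9.05
tool_pos: [0.6273, -0.0931, 0.2432]
orientation: [-0.028, -3.141, 0.0]
force: [-2.3, -2.4, 4.5]
opening: 0.0179
gripper_force: 30.0
```

servo_tool:
  increments:
    - {"slide": [10,0,0],"dr": [0,0,0],"jaw": 1}
    - {"slide": [25,0,0],"dr": [0,0,0],"jaw": 1}
    - {"slide": [40,0,0],"dr": [0,0,0],"jaw": 1}
    - {"slide": [55,0,0],"dr": [0,0,0],"jaw": 1}
    - {"slide": [70,0,0],"dr": [0,0,0],"jaw": 1}
    - {"slide": [85,0,0],"dr": [0,0,0],"jaw": 1}
    - {"slide": [100,0,0],"dr": [0,0,0],"jaw": 1}
    - {"slide": [115,0,0],"dr": [0,0,0],"jaw": 1}
    - {"slide": [130,0,0],"dr": [0,0,0],"jaw": 1}
    - {"slide": [143,0,0],"dr": [0,0,0],"jaw": 1}
    - {"slide": [152,0,0],"dr": [0,0,0],"jaw": 1}
    - {"slide": [158,0,0],"dr": [0,0,0],"jaw": 1}
    - {"slide": [162,0,0],"dr": [0,0,0],"jaw": 1}
    - {"slide": [164,0,0],"dr": [0,0,0],"jaw": 1}
    - {"slide": [164,0,0],"dr": [0,0,0],"jaw": 1}

```text
t: 10.55
tool_pos: [0.4637, -0.0894, 0.2431]
orientation: [0.028, 3.141, 0.002]
force: [0.3, 5.8, 6.8]
opening: 0.0178
gripper_force: 30.0
```

servo_tool:
  increments:
    - {"slide": [2,0,0],"dr": [0,0,0],"jaw": 1}
    - {"slide": [4,0,0],"dr": [0,0,0],"jaw": 1}
    - {"slide": [4,0,0],"dr": [0,0,0],"jaw": 1}

```text
t: 10.85
tool_pos: [0.4603, -0.0893, 0.2432]
orientation: [0.028, 3.139, 0.002]
force: [5.7, 4.7, 0.3]
opening: 0.0178
gripper_force: 30.0
```

servo_tool:
  increments:
    - {"slide": [2,0,0],"dr": [0,0,0],"jaw": 1}
    - {"slide": [4,0,0],"dr": [0,0,0],"jaw": 1}
    - {"slide": [4,0,0],"dr": [0,0,0],"jaw": 1}

```text
t: 11.15
tool_pos: [0.458, -0.0892, 0.2433]
orientation: [0.028, 3.133, 0.001]
force: [23.0, 4.4, -13.6]
opening: 0.0177
gripper_force: 30.0
```

The tray is at its end stop. I'll relax, open and lift, then look at the bays and cans.

servo_tool:
  increments:
    - {"slide": [-5,0,0],"dr": [0,0,0],"jaw": 1}
    - {"slide": [-5,0,0],"dr": [0,0,0],"jaw": 0.5}
    - {"slide": [-5,0,0],"dr": [0,0,0],"jaw": 0.4}
    - {"slide": [-5,0,0],"dr": [0,0,0],"jaw": 0.4}
    - {"slide": [-5,0,-40],"dr": [0,0,0],"jaw": 0}
    - {"slide": [-5,0,-90],"dr": [0,0,0],"jaw": 0}
    - {"slide": [-5,-50,-130],"dr": [0,0,0],"jaw": 0}
    - {"slide": [-5,-100,-160],"dr": [0,0,0],"jaw": 0}
    - {"slide": [-5,-150,-160],"dr": [0,0,0],"jaw": 0}
    - {"slide": [-5,-150,-160],"dr": [0,0,0],"jaw": 0}
    - {"slide": [-5,-150,-160],"dr": [0,0,0],"jaw": 0}

```text
t: 12.25
tool_pos: [0.4576, -0.2425, 0.4032]
orientation: [0.034, 3.141, -0.002]
force: [-0.9, 0.7, -0.3]
opening: 0.0913
gripper_force: 0.0
```

```bash
cat >> h.py <<'E'
def look(n,name=None):
    p=camera_params(n); im,d=read_camera(n); H=hsv(im); h,s,v=[H[...,i] for i in range(3)]
    if name: save(name,im)
    for nm,lo,hi in(('yellow',22,36),('blue',95,125)):
        m=((h>=lo)&(h<=hi)&(s>110)&(v>60)).astype(np.uint8); k,l,st,c=cv2.connectedComponentsWithStats(m)
        for i in range(1,k):
            if st[i,4]<60: continue
            V,U=np.where((l==i)&(d>0))
            if len(U)<30: continue
            pc=cloud(p,np.c_[U,V],d[V,U]); z=np.median(pc[:,2])
            a=(pc[:,:2].min(0)+pc[:,:2].max(0))/2
            t=pc[abs(pc[:,2]-.064)<.006]; (cc,rr)=cv2.minEnclosingCircle((t[:,:2]*1000).astype(np.float32)) if len(t)>30 else (0,0)
            print(n,nm,c[i].round(),st[i],'med',np.median(pc,0).round(4),'mid',a.round(4),'pl',onz(p,c[i],.064 if z>.045 else .02)[0].round(4),'cap circ',np.round(cc,1),round(rr,1))
E
python3 - <<'E'
from h import *
look('top','top2'); look('wrist','w2'); plan([0.5,-.3,.1],179)
E
```

```text
top yellow [339.  75.] [333  70  13  12 118] med [0.9979 0.0198 0.1502] mid [1.0082 0.019 ] pl [1.0455 0.0139 0.064 ] cap circ 0 0
top yellow [353.  84.] [347  79  12  12 116] med [ 0.974  -0.0132  0.1502] mid [ 0.9769 -0.0133] pl [ 1.0194 -0.0211  0.064 ] cap circ 0 0
top yellow [332.  99.] [326  93  12  13 121] med [0.9356 0.0387 0.1498] mid [0.9411 0.0393] pl [0.9783 0.0354 0.064 ] cap circ 0 0
top yellow [594. 125.] [580 114  28  24 464] med [ 0.8887 -0.6464  0.1014] mid [ 0.8881 -0.6473] pl [ 0.9042 -0.6715  0.064 ] cap circ 0 0
top yellow [581. 160.] [565 146  34  30 682] med [ 0.7934 -0.5987  0.1015] mid [ 0.7924 -0.6   ] pl [ 0.8058 -0.6219  0.064 ] cap circ 0 0
top yellow [496. 253.] [486 243  21  21 336] med [ 0.5627 -0.367   0.0653] mid [ 0.563  -0.3678] pl [ 0.5628 -0.3676  0.064 ] cap circ [ 563.7 -367.7] 26.1
top yellow [370. 265.] [361 256  20  20 327] med [ 0.5419 -0.0552  0.0216] mid [ 0.5421 -0.0559] pl [ 0.5419 -0.0557  0.02  ] cap circ 0 0
top blue [366. 213.] [ 312  202  118   23 2225] med [ 0.6783 -0.0444  0.0115] mid [ 0.6772 -0.0513] pl [ 0.6778 -0.0483  0.02 
[... 608 characters left out ...]
8   59 2579] med [ 0.4307 -0.3301  0.0636] mid [ 0.4315 -0.3412] pl [ 0.4305 -0.3299  0.064 ] cap circ [ 431.5 -330.2] 26.1
wrist blue [617. 283.] [ 595  261   45   45 1572] med [0.545  0.0884 0.0198] mid [0.5456 0.0891] pl [0.5448 0.0882 0.02  ] cap circ 0 0
wrist blue [403. 365.] [368 362  73   7 466] med [ 0.6517 -0.152   0.0091] mid [ 0.6515 -0.1494] pl [ 0.6434 -0.1536  0.02  ] cap circ 0 0
wrist blue [373. 429.] [369 418  10  24 211] med [ 0.6614 -0.1978  0.0989] mid [ 0.7079 -0.1902] pl [ 0.6963 -0.1926  0.064 ] cap circ 0 0
 slide [-43.5 -59.4 135. ] dr [ 0.001 -0.001 -0.002] grasp now [ 0.4576 -0.2397  0.2351] x [-1.     0.019  0.001] F [ 0.7  0.2 -0.7] q6 -2.134 open 0.0924 t 12.35
```

View pics/top2.png

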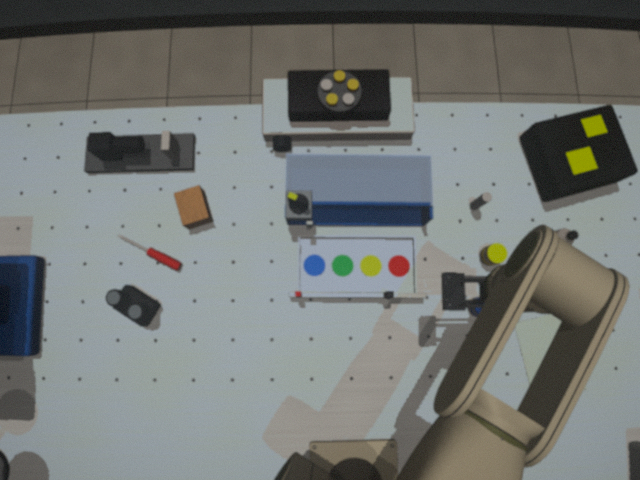

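View pics/w2.png

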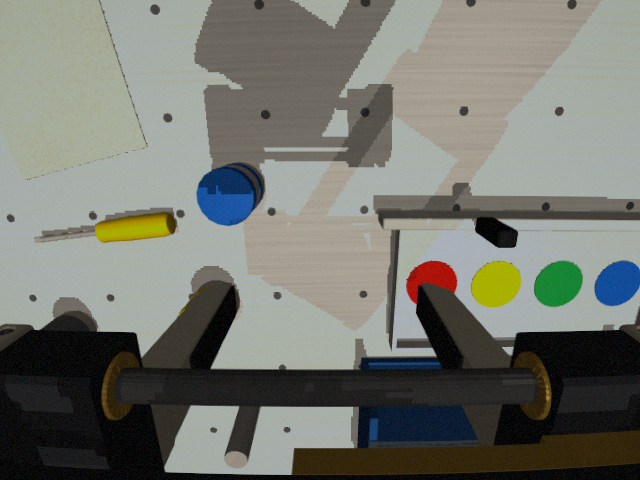

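Blue can at (0.431, -0.330) and yellow at (0.563, -0.368). Yellow bay at (0.5415, -0.0555) and blue bay at (0.545, 0.088), spaced 144 mm as specified.

Run:
```python
from h import *
plan([.5635,-.3677,.045],179)
```

```text
slide [-108.4 -125.9  189.8] dr [ 0.001 -0.001 -0.002] grasp now [ 0.4576 -0.2397  0.2351] x [-1.     0.019  0.001] F [ 0.7  0.2 -0.7] q6 -2.134 open 0.0924 t 12.35
```

servo_tool:
  increments:
    - {"slide": [-35,-40,20],"dr": [0,0,0],"jaw": 0}
    - {"slide": [-70,-80,40],"dr": [0,0,0],"jaw": 0}
    - {"slide": [-108,-126,60],"dr": [0,0,0],"jaw": 0}
    - {"slide": [-108,-126,80],"dr": [0,0,0],"jaw": 0}
    - {"slide": [-108,-126,80],"dr": [0,0,0],"jaw": 0}
    - {"slide": [-108,-126,80],"dr": [0,0,0],"jaw": 0}
    - {"slide": [-108,-126,80],"dr": [0,0,0],"jaw": 0}

```text
t: 13.05
tool_pos: [0.5642, -0.3664, 0.3241]
orientation: [0.026, 3.141, -0.001]
force: [-0.0, 0.6, 0.2]
opening: 0.093
gripper_force: 0.0
```

Run:
```python
from h import *
look('wrist'); plan([.5635,-.3677,.045],179)
```

```text
wrist yellow [221. 116.] [ 165   94  110   44 3586] med [ 0.4712 -0.4422  0.0228] mid [ 0.4699 -0.4497] pl [ 0.4711 -0.4433  0.02  ] cap circ 0 0
wrist yellow [322. 246.] [ 285  202   74   83 4527] med [ 0.5601 -0.3694  0.0635] mid [ 0.5777 -0.3669] pl [ 0.5596 -0.3694  0.064 ] cap circ [ 563.4 -369.7] 26.4
wrist blue [381.  42.] [ 338    0   87   88 6053] med [ 0.4314 -0.3311  0.0638] mid [ 0.4275 -0.331 ] pl [ 0.4316 -0.3311  0.064 ] cap circ [ 431.8 -331. ] 26.2
wrist blue [578. 320.] [ 515  312  125   20 1985] med [ 0.6563 -0.1296  0.0092] mid [ 0.657  -0.1288] pl [ 0.65   -0.1383  0.02  ] cap circ 0 0
 slide [  0.9  -0.9 113. ] dr [-0.001  0.002  0.001] grasp now [ 0.5645 -0.3669  0.158 ] x [-1.     0.017 -0.002] F [-0.8 -0.2 -0.5] q6 -2.207 open 0.093 t 13.1
```

servo_tool:
  increments:
    - {"slide": [1,-2,40],"dr": [0,0,0],"jaw": 0}
    - {"slide": [1,-2,80],"dr": [0,0,0],"jaw": 0}
    - {"slide": [1,-2,105],"dr": [0,0,0],"jaw": 0}
    - {"slide": [1,-2,113],"dr": [0,0,0],"jaw": 0}
    - {"slide": [1,-2,113],"dr": [0,0,0],"jaw": 0.2}
    - {"slide": [1,-2,113],"dr": [0,0,0],"jaw": 0.6}
    - {"slide": [1,-2,113],"dr": [0,0,0],"jaw": 0.6}
    - {"slide": [1,-2,113],"dr": [0,0,0],"jaw": 0.6}
    - {"slide": [1,-2,113],"dr": [0,0,0],"jaw": 0.6}
    - {"slide": [1,-2,113],"dr": [0,0,0],"jaw": 0.6}
  force: 15

```text
t: 14.1
tool_pos: [0.5631, -0.3699, 0.2104]
orientation: [0.028, 3.141, -0.001]
force: [0.7, 0.4, 4.5]
opening: 0.0516
gripper_force: 15.0
```

Run:
```python
from h import *
plan([.5415,-.0555,.067],179)
```

```text
slide [ 27.2 314.  -23.7] dr [-0.     0.001 -0.   ] grasp now [ 0.5632 -0.37    0.0434] x [-1.     0.018 -0.001] F [0.7 0.4 4.5] q6 -2.21 open 0.0516 t 14.1
```

servo_tool:
  increments:
    - {"slide": [0,0,-30],"dr": [0,0,0],"jaw": 0.6}
    - {"slide": [0,0,-60],"dr": [0,0,0],"jaw": 0.6}
    - {"slide": [2,25,-90],"dr": [0,0,0],"jaw": 0.6}
    - {"slide": [4,60,-90],"dr": [0,0,0],"jaw": 0.6}
    - {"slide": [8,100,-90],"dr": [0,0,0],"jaw": 0.6}
    - {"slide": [12,140,-90],"dr": [0,0,0],"jaw": 0.6}
    - {"slide": [16,180,-90],"dr": [0,0,0],"jaw": 0.6}
    - {"slide": [20,220,-90],"dr": [0,0,0],"jaw": 0.6}
    - {"slide": [23,260,-90],"dr": [0,0,0],"jaw": 0.6}
    - {"slide": [25,295,-90],"dr": [0,0,0],"jaw": 0.6}
    - {"slide": [27,314,-90],"dr": [0,0,0],"jaw": 0.6}
    - {"slide": [27,314,-75],"dr": [0,0,0],"jaw": 0.6}
    - {"slide": [27,314,-50],"dr": [0,0,0],"jaw": 0.6}
    - {"slide": [27,314,-35],"dr": [0,0,0],"jaw": 0.6}
    - {"slide": [27,314,-30],"dr": [0,0,0],"jaw": 0.6}
    - {"slide": [27,314,-30],"dr": [0,0,0],"jaw": 0.6}

```text
t: 15.7
tool_pos: [0.5409, -0.0559, 0.2384]
orientation: [-0.029, -3.139, -0.001]
force: [0.3, -0.2, -2.1]
opening: 0.0518
gripper_force: 15.0
```

Run:
```python
from h import *
plan([.5415,-.0555,.0635],179)
```

```text
slide [-0.6  0.4  7.9] dr [ 0.    -0.003 -0.001] grasp now [ 0.5405 -0.0558  0.0714] x [-1.     0.019  0.003] F [ 0.3 -0.2 -2.1] q6 -1.749 open 0.0518 t 15.7
```

servo_tool:
  increments:
    - {"slide": [-0.7,0.3,3],"dr": [0,0,0],"jaw": 0.6}
    - {"slide": [-0.7,0.3,6],"dr": [0,0,0],"jaw": 0.6}
    - {"slide": [-0.7,0.3,8],"dr": [0,0,0],"jaw": 0.6}
    - {"slide": [-0.7,0.3,8],"dr": [0,0,0],"jaw": 0.6}
    - {"slide": [-0.7,0.3,8],"dr": [0,0,0],"jaw": 0.42}
    - {"slide": [-0.7,0.3,8],"dr": [0,0,0],"jaw": 0.35}
    - {"slide": [-0.7,0.3,8],"dr": [0,0,0],"jaw": 0.2}
    - {"slide": [-0.7,0.3,8],"dr": [0,0,0],"jaw": 0.1}
    - {"slide": [-0.7,0.3,-15],"dr": [0,0,0],"jaw": 0.1}
    - {"slide": [-0.7,0.3,-50],"dr": [0,0,0],"jaw": 0.1}
    - {"slide": [-0.7,0.3,-90],"dr": [0,0,0],"jaw": 0}
    - {"slide": [-0.7,0.3,-90],"dr": [0,0,0],"jaw": 0}

```text
t: 16.9
tool_pos: [0.5442, -0.0554, 0.3367]
orientation: [0.028, 3.131, -0.003]
force: [1.1, 0.1, -0.1]
opening: 0.0922
gripper_force: 0.0
```

Run:
```python
from h import *
look('wrist','w3'); look('top'); plan([.4315,-.3305,.16],179)
```

```text
wrist yellow [327. 241.] [ 289  191   77   93 5163] med [ 0.5374 -0.0551  0.0834] mid [ 0.5557 -0.0524] pl [ 0.5429 -0.0552  0.064 ] cap circ 0 0
wrist blue [  5. 116.] [  0  88  14  43 201] med [ 0.447  -0.3097  0.0252] mid [ 0.441  -0.3137] pl [ 0.4457 -0.3153  0.02  ] cap circ 0 0
wrist blue [495. 224.] [ 464  193   64   63 3133] med [0.5447 0.0887 0.0198] mid [0.5452 0.0888] pl [0.5447 0.0885 0.02  ] cap circ 0 0
wrist blue [327. 347.] [ 215  327  225   42 7793] med [ 0.6717 -0.0579  0.009 ] mid [ 0.6253 -0.0574] pl [ 0.6636 -0.0574  0.02  ] cap circ 0 0
wrist blue [507. 336.] [486 328  51  28 337] med [0.6595 0.1206 0.0091] mid [0.6114 0.0783] pl [0.6556 0.1148 0.02  ] cap circ 0 0
wrist blue [374. 416.] [ 261  406  209   20 2140] med [ 0.7598 -0.0064  0.009 ] mid [ 0.7279 -0.0168] pl [ 0.7487 -0.0096  0.02  ] cap circ 0 0
wrist blue [222. 418.] [201 408  45  17 191] med [ 0.7601 -0.1704  0.0089] mid [ 0.7228 -0.1632] pl [ 0.7488 -0.1673  0.02  ] cap circ 0 0
wrist blue [255. 414.] [249 408  12  13  63] med [ 0.7548 -0.136   0.0092] mid [ 0.7546 -0.1368] pl [ 0.7438 -0.133   0.0
[... 1126 characters left out ...]
213.] [ 312  202   58   23 1085] med [0.6801 0.0231 0.0113] mid [0.6453 0.0201] pl [0.6793 0.0213 0.02  ] cap circ 0 0
top blue [314. 265.] [304 255  21  21 344] med [0.5452 0.0884 0.0215] mid [0.5453 0.0883] pl [0.5455 0.0884 0.02  ] cap circ 0 0
top blue [ 24. 301.] [   0  256   37  100 1692] med [0.4584 0.8309 0.05  ] mid [0.4488 0.8603] pl [0.4578 0.8246 0.064 ] cap circ 0 0
top blue [485. 306.] [475 297  21  20 337] med [ 0.4318 -0.3288  0.0656] mid [ 0.4312 -0.3302] pl [ 0.4314 -0.3293  0.064 ] cap circ [ 433.2 -330. ] 26.6
 slide [ 106.3 -277.3    4. ] dr [-0.001  0.003 -0.   ] grasp now [ 0.5432 -0.0552  0.1642] x [-1.     0.018 -0.003] F [-0.4 -0.6 -0.4] q6 -1.748 open 0.0931 t 17.0
```

View pics/w3.png

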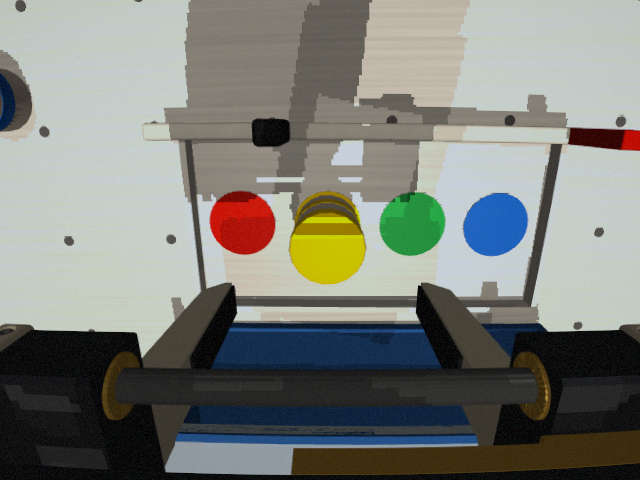

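The yellow can (cap at (327,255)) stands on its disc. Next is the blue one, still at (0.4315, -0.330).

servo_tool:
  increments:
    - {"slide": [18,-40,0],"dr": [0,0,0],"jaw": 0}
    - {"slide": [35,-85,0],"dr": [0,0,0],"jaw": 0}
    - {"slide": [53,-130,0],"dr": [0,0,0],"jaw": 0}
    - {"slide": [71,-175,0],"dr": [0,0,0],"jaw": 0}
    - {"slide": [88,-220,0],"dr": [0,0,0],"jaw": 0}
    - {"slide": [100,-260,0],"dr": [0,0,0],"jaw": 0}
    - {"slide": [106,-277,4],"dr": [0,0,0],"jaw": 0}
    - {"slide": [106,-277,4],"dr": [0,0,0],"jaw": 0}
    - {"slide": [106,-277,4],"dr": [0,0,0],"jaw": 0}
    - {"slide": [106,-277,4],"dr": [0,0,0],"jaw": 0}

```text
t: 18.0
tool_pos: [0.4315, -0.329, 0.3249]
orientation: [-0.026, -3.14, -0.002]
force: [0.0, -0.0, 0.4]
opening: 0.0929
gripper_force: 0.0
```

Run:
```python
from h import *
look('wrist'); plan([.4315,-.3305,.045],179)
```

```text
wrist yellow [192. 277.] [ 144  259   97   36 2510] med [ 0.4659 -0.4433  0.0224] mid [ 0.4569 -0.4348] pl [ 0.4672 -0.4436  0.02  ] cap circ 0 0
wrist yellow [617. 321.] [596 316  44  15 166] med [ 0.5184 -0.061   0.0198] mid [ 0.4624 -0.1482] pl [ 0.5193 -0.06    0.02  ] cap circ 0 0
wrist blue [323. 250.] [ 287  216   73   70 3989] med [ 0.4303 -0.3308  0.0636] mid [ 0.4445 -0.3279] pl [ 0.4302 -0.3308  0.064 ] cap circ [ 431.4 -330.8] 26.1
wrist blue [469. 435.] [459 426  20  20 269] med [ 0.6594 -0.1803  0.009 ] mid [ 0.5575 -0.2252] pl [ 0.6474 -0.1859  0.02  ] cap circ 0 0
 slide [ 1.000e-01 -1.700e+00  1.132e+02] dr [ 0.001 -0.001  0.001] grasp now [ 0.4316 -0.3288  0.1582] x [-1.     0.016  0.001] F [ 0.3 -0.   0.4] q6 -2.3 open 0.0928 t 18.05
```

servo_tool:
  increments:
    - {"slide": [0,-2,40],"dr": [0,0,0],"jaw": 0}
    - {"slide": [0,-2,80],"dr": [0,0,0],"jaw": 0}
    - {"slide": [0,-2,105],"dr": [0,0,0],"jaw": 0}
    - {"slide": [0,-2,113],"dr": [0,0,0],"jaw": 0}
    - {"slide": [0,-2,113],"dr": [0,0,0],"jaw": 0.2}
    - {"slide": [0,-2,113],"dr": [0,0,0],"jaw": 0.6}
    - {"slide": [0,-2,113],"dr": [0,0,0],"jaw": 0.6}
    - {"slide": [0,-2,113],"dr": [0,0,0],"jaw": 0.6}
    - {"slide": [0,-2,113],"dr": [0,0,0],"jaw": 0.6}
    - {"slide": [0,-2,113],"dr": [0,0,0],"jaw": 0.6}
  force: 15

```text
t: 19.05
tool_pos: [0.4314, -0.3323, 0.2135]
orientation: [0.028, 3.141, -0.001]
force: [-0.1, 0.3, 4.4]
opening: 0.0517
gripper_force: 15.0
```

Run:
```python
from h import *
plan([.545,.0884,.067],179)
```

```text
slide [-106.   422.6  -20.7] dr [-0.001  0.001 -0.   ] grasp now [ 0.4316 -0.3324  0.0465] x [-1.     0.018 -0.001] F [-0.1  0.3  4.4] q6 -2.303 open 0.0517 t 19.05
```

servo_tool:
  increments:
    - {"slide": [0,0,-40],"dr": [0,0,0],"jaw": 0.6}
    - {"slide": [0,0,-80],"dr": [0,0,0],"jaw": 0.6}
    - {"slide": [-5,20,-120],"dr": [0,0,0],"jaw": 0.6}
    - {"slide": [-15,60,-125],"dr": [0,0,0],"jaw": 0.6}
    - {"slide": [-25,100,-125],"dr": [0,0,0],"jaw": 0.6}
    - {"slide": [-35,140,-125],"dr": [0,0,0],"jaw": 0.6}
    - {"slide": [-45,180,-125],"dr": [0,0,0],"jaw": 0.6}
    - {"slide": [-55,220,-125],"dr": [0,0,0],"jaw": 0.6}
    - {"slide": [-65,260,-125],"dr": [0,0,0],"jaw": 0.6}
    - {"slide": [-75,300,-125],"dr": [0,0,0],"jaw": 0.6}
    - {"slide": [-85,340,-125],"dr": [0,0,0],"jaw": 0.6}
    - {"slide": [-95,375,-125],"dr": [0,0,0],"jaw": 0.6}
    - {"slide": [-102,405,-120],"dr": [0,0,0],"jaw": 0.6}
    - {"slide": [-106,423,-105],"dr": [0,0,0],"jaw": 0.6}
    - {"slide": [-106,423,-75],"dr": [0,0,0],"jaw": 0.6}
    - {"slide": [-106,423,-50],"dr": [0,0,0],"jaw": 0.6}
    - {"slide": [-106,423,-35],"dr": [0,0,0],"jaw": 0.6}
    - {"slide": [-106,423,-28],"dr": [0,0,0],"jaw": 0.6}
    - {"slide": [-106,423,-28],"dr": [0,0,0],"jaw": 0.6}
    - {"slide": [-106,423,-28],"dr": [0,0,0],"jaw": 0.6}

```text
t: 21.05
tool_pos: [0.5453, 0.0887, 0.2419]
orientation: [0.029, 3.14, 0.0]
force: [-0.2, -0.2, -2.1]
opening: 0.0515
gripper_force: 15.0
```

Run:
```python
from h import *
plan([.545,.0884,.0665],179)
```

```text
slide [ 0.3 -0.3  8.4] dr [ 0.     0.002 -0.001] grasp now [0.5456 0.0888 0.0749] x [-1.     0.018 -0.002] F [-0.2 -0.2 -2.1] q6 -1.484 open 0.0515 t 21.05
```

servo_tool:
  increments:
    - {"slide": [0.3,-0.3,3],"dr": [0,0,0],"jaw": 0.6}
    - {"slide": [0.3,-0.3,6],"dr": [0,0,0],"jaw": 0.6}
    - {"slide": [0.3,-0.3,8.4],"dr": [0,0,0],"jaw": 0.6}
    - {"slide": [0.3,-0.3,8.4],"dr": [0,0,0],"jaw": 0.6}
    - {"slide": [0.3,-0.3,8.4],"dr": [0,0,0],"jaw": 0.42}
    - {"slide": [0.3,-0.3,8.4],"dr": [0,0,0],"jaw": 0.35}
    - {"slide": [0.3,-0.3,8.4],"dr": [0,0,0],"jaw": 0.2}
    - {"slide": [0.3,-0.3,8.4],"dr": [0,0,0],"jaw": 0.1}
    - {"slide": [0.3,-0.3,-15],"dr": [0,0,0],"jaw": 0.1}
    - {"slide": [0.3,-0.3,-50],"dr": [0,0,0],"jaw": 0.1}
    - {"slide": [0.3,-0.3,-90],"dr": [0,0,0],"jaw": 0.1}
    - {"slide": [0.3,-0.3,-140],"dr": [0,0,0],"jaw": 0.1}
    - {"slide": [70,0,-160],"dr": [0,0,0],"jaw": 0.1}
    - {"slide": [110,0,-160],"dr": [0,0,0],"jaw": 0.3}
    - {"slide": [110,0,-160],"dr": [0,0,0],"jaw": 0.4}
    - {"slide": [110,0,-160],"dr": [0,0,0],"jaw": 0.4}

```text
t: 22.65
tool_pos: [0.4334, 0.091, 0.4013]
orientation: [0.027, 3.14, 0.0]
force: [0.7, 1.1, 1.0]
opening: 0.0642
gripper_force: 0.0
```

```bash
cat >> h.py <<'E'
def caps(n,name=None,zc=.084):
    p=camera_params(n); im,d=read_camera(n); H=hsv(im); h,s,v=[H[...,i] for i in range(3)]
    if name: save(name,im)
    for nm,lo,hi in(('yellow',22,36),('blue',95,125)):
        V,U=np.where((h>=lo)&(h<=hi)&(s>90)&(v>50)&(d>0)); pc=cloud(p,np.c_[U,V],d[V,U])
        for zz in(zc,.0205):
            t=pc[(abs(pc[:,2]-zz)<.006)&(pc[:,0]<.61)&(abs(pc[:,1]-.0)<.14)]
            if len(t)>20: print(n,nm,zz,len(t),'circ',np.round(cv2.minEnclosingCircle((t[:,:2]*1000).astype(np.float32)),1) if 0 else cv2.minEnclosingCircle((t[:,:2]*1000).astype(np.float32)),'mean',t.mean(0).round(4))
E
python3 - <<'E'
from h import *
caps('wrist','w4'); caps('top'); plan([.463,-.0895,.16],179)
E
```

```text
wrist yellow 0.084 707 circ ((532.0540771484375, -53.74310302734375), 23.63489532470703) mean [ 0.5257 -0.0513  0.0829]
wrist yellow 0.0205 180 circ ((551.2169799804688, -70.9627914428711), 46.34049987792969) mean [ 0.5222 -0.0517  0.0197]
wrist blue 0.084 2101 circ ((544.6533813476562, 88.11329650878906), 26.342477798461914) mean [0.5427 0.0886 0.0833]
wrist blue 0.0205 145 circ ((563.5830688476562, 88.11978912353516), 46.84267044067383) mean [0.5312 0.0926 0.0198]
top yellow 0.084 349 circ ((543.243408203125, -54.48991775512695), 26.0140380859375) mean [ 0.5423 -0.0542  0.0852]
top blue 0.084 287 circ ((545.1622924804688, 88.48902893066406), 25.657567977905273) mean [0.5492 0.0887 0.0852]
 slide [ -31.  -179.9   74.1] dr [ 0.     0.001 -0.   ] grasp now [0.4353 0.0909 0.234 ] x [-1.     0.018 -0.001] F [-0.5  0.  -0.4] q6 -1.463 open 0.0578 t 22.75
```

View pics/w4.png

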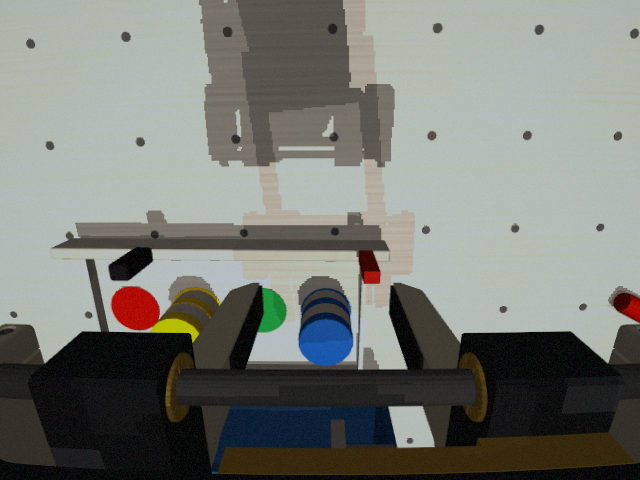

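Both canisters stand on their discs within 2 mm. Back to the handle.

servo_tool:
  increments:
    - {"slide": [-8,-45,0],"dr": [0,0,0],"jaw": 0.4}
    - {"slide": [-16,-90,0],"dr": [0,0,0],"jaw": 0.4}
    - {"slide": [-24,-135,0],"dr": [0,0,0],"jaw": 0.4}
    - {"slide": [-29,-170,20],"dr": [0,0,0],"jaw": 0.4}
    - {"slide": [-29,-180,60],"dr": [0,0,0],"jaw": 0.4}
    - {"slide": [-29,-180,74],"dr": [0,0,0],"jaw": 0.4}
    - {"slide": [-29,-180,74],"dr": [0,0,0],"jaw": 0.4}
    - {"slide": [-29,-180,74],"dr": [0,0,0],"jaw": 0.4}

```text
t: 23.55
tool_pos: [0.4611, -0.089, 0.3274]
orientation: [-0.027, -3.141, -0.001]
force: [0.7, -1.3, 1.3]
opening: 0.0556
gripper_force: 0.0
```

Run:
```python
from h import *
p=camera_params('wrist'); im,d=read_camera('wrist')
V,U=np.mgrid[0:480,0:640]; m=d>0; pc=cloud(p,np.c_[U[m],V[m]],d[m])
q=pc[(pc[:,2]>.09)&(pc[:,2]<.104)&(abs(pc[:,0]-.462)<.02)&(abs(pc[:,1]+.09)<.025)]
if len(q)>20: print(len(q),q.mean(0),q.min(0),q.max(0))
plan([.4625,-.0895,.078],179)
```

```text
717 [ 0.46377255 -0.08958344  0.096164  ] [ 0.45680285 -0.09865999  0.090051  ] [ 0.47259969 -0.08065092  0.09869688]
 slide [-1.  -0.5 83.2] dr [-0.     0.002  0.001] grasp now [ 0.4616 -0.089   0.1612] x [-1.     0.017 -0.002] F [0.1 0.4 0. ] q6 -1.854 open 0.0563 t 23.6
```

servo_tool:
  increments:
    - {"slide": [-2.5,-0.5,40],"dr": [0,0,0],"jaw": 0.4}
    - {"slide": [-2.5,-0.5,72],"dr": [0,0,0],"jaw": 0.4}
    - {"slide": [-2.5,-0.5,82],"dr": [0,0,0],"jaw": 0.4}
    - {"slide": [-2.5,-0.5,82],"dr": [0,0,0],"jaw": 0.4}
    - {"slide": [-2.5,-0.5,82],"dr": [0,0,0],"jaw": 1}
    - {"slide": [-2.5,-0.5,82],"dr": [0,0,0],"jaw": 1}
    - {"slide": [-2.5,-0.5,82],"dr": [0,0,0],"jaw": 1}
    - {"slide": [-2.5,-0.5,82],"dr": [0,0,0],"jaw": 1}
    - {"slide": [-2.5,-0.5,82],"dr": [0,0,0],"jaw": 1}
    - {"slide": [-2.5,-0.5,82],"dr": [0,0,0],"jaw": 1}
  force: 30

```text
t: 24.6
tool_pos: [0.4632, -0.0895, 0.2452]
orientation: [0.028, 3.141, 0.003]
force: [-0.7, 6.5, 4.5]
opening: 0.0176
gripper_force: 30.0
```

Run:
```python
from h import *
plan([.6425,-.0935,.078],179)
```

```text
slide [-179.3   -0.8    0.3] dr [ 0.002  0.001 -0.001] grasp now [ 0.4634 -0.0892  0.0782] x [-1.     0.018 -0.001] F [-0.7  6.5  4.5] q6 -1.854 open 0.0176 t 24.6
```

servo_tool:
  increments:
    - {"slide": [-2,0,0],"dr": [0,0,0],"jaw": 1}
    - {"slide": [-5,0,0],"dr": [0,0,0],"jaw": 1}
    - {"slide": [-10,0,0],"dr": [0,0,0],"jaw": 1}
    - {"slide": [-17,0,0],"dr": [0,0,0],"jaw": 1}
    - {"slide": [-25,0,0],"dr": [0,0,0],"jaw": 1}
    - {"slide": [-34,0,0],"dr": [0,0,0],"jaw": 1}
    - {"slide": [-43,0,0],"dr": [0,0,0],"jaw": 1}
    - {"slide": [-52,0,0],"dr": [0,0,0],"jaw": 1}
    - {"slide": [-61,0,0],"dr": [0,0,0],"jaw": 1}
    - {"slide": [-70,0,0],"dr": [0,0,0],"jaw": 1}
    - {"slide": [-79,0,0],"dr": [0,0,0],"jaw": 1}
    - {"slide": [-88,0,0],"dr": [0,0,0],"jaw": 1}
    - {"slide": [-97,0,0],"dr": [0,0,0],"jaw": 1}
    - {"slide": [-106,0,0],"dr": [0,0,0],"jaw": 1}
    - {"slide": [-115,0,0],"dr": [0,0,0],"jaw": 1}
    - {"slide": [-124,0,0],"dr": [0,0,0],"jaw": 1}
    - {"slide": [-132,0,0],"dr": [0,0,0],"jaw": 1}
    - {"slide": [-139,0,0],"dr": [0,0,0],"jaw": 1}
    - {"slide": [-144,0,0],"dr": [0,0,0],"jaw": 1}
    - {"slide": [-147,0,0],"dr": [0,0,0],"jaw": 1}

```text
t: 26.6
tool_pos: [0.6104, -0.0927, 0.2452]
orientation: [0.028, 3.141, 0.0]
force: [-2.8, 1.2, 6.3]
opening: 0.0178
gripper_force: 30.0
```

servo_tool:
  increments:
    - {"slide": [-3,0,0],"dr": [0,0,0],"jaw": 1}
    - {"slide": [-6,0,0],"dr": [0,0,0],"jaw": 1}
    - {"slide": [-9,0,0],"dr": [0,0,0],"jaw": 1}
    - {"slide": [-12,0,0],"dr": [0,0,0],"jaw": 1}
    - {"slide": [-15,0,0],"dr": [0,0,0],"jaw": 1}
    - {"slide": [-18,0,0],"dr": [0,0,0],"jaw": 1}
    - {"slide": [-20,0,0],"dr": [0,0,0],"jaw": 1}
    - {"slide": [-22,0,0],"dr": [0,0,0],"jaw": 1}
    - {"slide": [-24,0,0],"dr": [0,0,0],"jaw": 1}
    - {"slide": [-25,0,0],"dr": [0,0,0],"jaw": 1}
    - {"slide": [-26,0,0],"dr": [0,0,0],"jaw": 1}
    - {"slide": [-27,0,0],"dr": [0,0,0],"jaw": 1}
    - {"slide": [-28,0,0],"dr": [0,0,0],"jaw": 1}
    - {"slide": [-28,0,0],"dr": [0,0,0],"jaw": 1}

```text
t: 28.0
tool_pos: [0.6382, -0.0934, 0.2452]
orientation: [0.028, 3.141, 0.0]
force: [-2.1, 0.0, 5.4]
opening: 0.0177
gripper_force: 30.0
```

Run:
```python
from h import *
plan([.6425,-.0935,.078],179)
```

```text
slide [-4.3 -0.1  0.2] dr [ 0.     0.    -0.001] grasp now [ 0.6382 -0.0934  0.0782] x [-1.     0.018 -0.   ] F [-2.1  0.   5.4] q6 -1.778 open 0.0177 t 28.0
```

servo_tool:
  increments:
    - {"slide": [-0.7,0,0],"dr": [0,0,0],"jaw": 1}
    - {"slide": [-1.4,0,0],"dr": [0,0,0],"jaw": 1}
    - {"slide": [-2.1,0,0],"dr": [0,0,0],"jaw": 1}
    - {"slide": [-2.8,0,0],"dr": [0,0,0],"jaw": 1}
    - {"slide": [-3.5,0,0],"dr": [0,0,0],"jaw": 1}
    - {"slide": [-4,0,0],"dr": [0,0,0],"jaw": 1}
    - {"slide": [-4.5,0,0],"dr": [0,0,0],"jaw": 1}
    - {"slide": [-5,0,0],"dr": [0,0,0],"jaw": 1}

```text
t: 28.8
tool_pos: [0.6417, -0.0935, 0.2452]
orientation: [-0.028, -3.137, -0.0]
force: [-16.9, 1.2, 15.3]
opening: 0.0177
gripper_force: 30.0
```

servo_tool:
  increments:
    - {"slide": [-0.5,0,0],"dr": [0,0,0],"jaw": 1}
    - {"slide": [-1,0,0],"dr": [0,0,0],"jaw": 1}
    - {"slide": [-1.5,0,0],"dr": [0,0,0],"jaw": 1}
    - {"slide": [-2,0,0],"dr": [0,0,0],"jaw": 1}
    - {"slide": [-2,0,0],"dr": [0,0,0],"jaw": 1}

```text
t: 29.3
tool_pos: [0.6428, -0.0935, 0.245]
orientation: [-0.028, -3.133, -0.001]
force: [-23.3, 1.5, 19.6]
opening: 0.0177
gripper_force: 30.0
```

servo_tool:
  increments:
    - {"slide": [1.5,0,0],"dr": [0,0,0],"jaw": 1}
    - {"slide": [2.5,0,0],"dr": [0,0,0],"jaw": 0.7}
    - {"slide": [2.5,0,0],"dr": [0,0,0],"jaw": 0.4}
    - {"slide": [2.5,0,0],"dr": [0,0,0],"jaw": 0.4}
    - {"slide": [2.5,0,0],"dr": [0,0,0],"jaw": 0.4}
    - {"slide": [2.5,0,-40],"dr": [0,0,0],"jaw": 0.4}
    - {"slide": [2.5,0,-90],"dr": [0,0,0],"jaw": 0.4}
    - {"slide": [2.5,0,-140],"dr": [0,0,0],"jaw": 0.4}
    - {"slide": [2.5,0,-175],"dr": [0,0,0],"jaw": 0.4}
    - {"slide": [2.5,0,-175],"dr": [0,0,0],"jaw": 0.4}

```text
t: 30.3
tool_pos: [0.6438, -0.0936, 0.428]
orientation: [0.028, 3.13, -0.004]
force: [0.4, -0.5, 0.6]
opening: 0.0562
gripper_force: 0.0
```

Run:
```python
from h import *
p=camera_params('wrist'); im,d=read_camera('wrist'); save('w5',im)
V,U=np.mgrid[0:480,0:640]; m=d>0; pc=cloud(p,np.c_[U[m],V[m]],d[m])
q=pc[(pc[:,2]>.09)&(pc[:,2]<.104)&(abs(pc[:,0]-.643)<.02)&(abs(pc[:,1]+.093)<.025)]
if len(q)>20: print('post',len(q),q.mean(0),q.min(0),q.max(0))
q=pc[(pc[:,2]>.046)&(pc[:,2]<.054)&(abs(pc[:,0]-.645)<.02)&(pc[:,1]<-.02)&(pc[:,1]>-.19)]
if len(q)>20: print('lip',len(q),q.mean(0),np.percentile(q,[2,98],axis=0))
# same on first pictures
z=np.load('w1.npz')
z=np.load('top.npz')
im2,d2=read_camera('top')
pt=camera_params('top')
for dd in(z['d'],d2):
    V,U=np.mgrid[215:232,285:440]; c=cloud(pt,np.c_[U.ravel(),V.ravel()],dd[215:232,285:440].ravel())
    q=c[(abs(c[:,2]-.05)<.008)]; 
    print('lip top',len(q), np.median(q,0), np.polyfit(q[:,1],q[:,0],1))
plan([.678,.1228,.25],113.3)
```

```text
post 362 [ 0.64175474 -0.09385905  0.09631723] [ 0.63454965 -0.1024409   0.09028064] [ 0.65064482 -0.08535585  0.09962585]
lip 1761 [ 0.64172112 -0.10594773  0.04889725] [[ 0.63501405 -0.18665222  0.04655605]
 [ 0.64854509 -0.02345453  0.05070003]]
lip top 638 [ 0.64445033 -0.02394643  0.05039523] [0.01652762 0.64525289]
lip top 535 [ 0.64465419 -0.00669286  0.05037487] [0.01455348 0.64521336]
 slide [-31.3 216.8   4. ] dr [1.000e-03 3.000e-03 1.146e+00] grasp now [ 0.6433 -0.0935  0.254 ] x [-1.     0.018 -0.003] F [-0.1  0.2 -1.8] q6 -1.776 open 0.0556 t 30.4
```

View pics/w5.png

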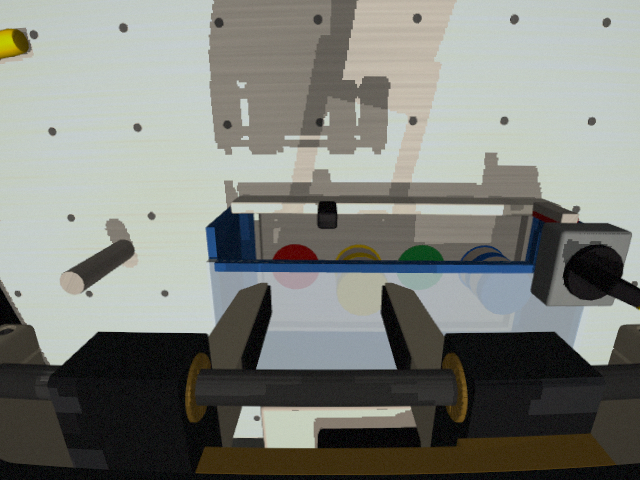

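The tray is home: the post and lip match their starting positions to 0.2 mm. Both cans are upright behind the face, seen at (360,285) and (495,285). Now the lock.

Run:
```python
from h import *
plan([.6775,.1228,.25],245.3)
```

```text
slide [-30.8 216.8   4. ] dr [-0.002  0.002 -1.157] grasp now [ 0.6433 -0.0935  0.254 ] x [-1.     0.018 -0.003] F [-0.1  0.2 -1.8] q6 -1.776 open 0.0556 t 30.4
```

servo_tool:
  increments:
    - {"slide": [-5,30,0],"dr": [0,0,-0.13],"jaw": 0.4}
    - {"slide": [-10,60,0],"dr": [0,0,-0.26],"jaw": 0.4}
    - {"slide": [-15,90,0],"dr": [0,0,-0.39],"jaw": 0.4}
    - {"slide": [-20,120,0],"dr": [0,0,-0.52],"jaw": 0.4}
    - {"slide": [-24,150,0],"dr": [0,0,-0.65],"jaw": 0.4}
    - {"slide": [-28,180,0],"dr": [0,0,-0.78],"jaw": 0.4}
    - {"slide": [-31,205,0],"dr": [0,0,-0.91],"jaw": 0.4}
    - {"slide": [-31,217,0],"dr": [0,0,-1.04],"jaw": 0.4}
    - {"slide": [-31,217,0],"dr": [0,0,-1.15],"jaw": 0.4}
    - {"slide": [-31,217,20],"dr": [0,0,-1.157],"jaw": 0.4}
    - {"slide": [-31,217,20],"dr": [0,0,-1.157],"jaw": 0.4}
    - {"slide": [-31,217,20],"dr": [0,0,-1.157],"jaw": 0.4}

```text
t: 31.6
tool_pos: [0.6769, 0.123, 0.3971]
orientation: [1.691, -2.643, -0.003]
force: [-0.2, -0.7, 0.0]
opening: 0.0557
gripper_force: 0.0
```

```bash
cat >> h.py <<'E'
def wing():
    p=camera_params('wrist'); im,d=read_camera('wrist')
    V,U=np.mgrid[0:480,0:640]; m=d>0; pc=cloud(p,np.c_[U[m],V[m]],d[m])
    q=pc[(pc[:,2]>.183)&(pc[:,2]<.198)&(np.hypot(pc[:,0]-.677,pc[:,1]-.1232)<.035)]
    if len(q)>20: print(len(q),q.mean(0),cv2.minAreaRect((q[:,:2]*1000).astype(np.float32)))
E
python3 - <<'E'
from h import *
wing(); plan([.6775,.1228,.174],245.3)
E
```

```text
1819 [0.67751581 0.12156705 0.19020913] ((678.0552978515625, 122.58236694335938), (48.95153045654297, 12.531237602233887), 65.83135986328125)
 slide [-0.1 -0.5 57.5] dr [ 0.002 -0.001 -0.001] grasp now [0.6768 0.1229 0.2315] x [-0.419 -0.908  0.001] F [ 0.3 -0.4  0.8] q6 -2.604 open 0.0557 t 31.65
```

servo_tool:
  increments:
    - {"slide": [0,-0.5,25],"dr": [0,0,0],"jaw": 0.4}
    - {"slide": [0,-0.5,48],"dr": [0,0,0],"jaw": 0.4}
    - {"slide": [0,-0.5,57],"dr": [0,0,0],"jaw": 0.4}
    - {"slide": [0,-0.5,57],"dr": [0,0,0],"jaw": 0.5}
    - {"slide": [0,-0.5,57],"dr": [0,0,0],"jaw": 1}
    - {"slide": [0,-0.5,57],"dr": [0,0,0],"jaw": 1}
    - {"slide": [0,-0.5,57],"dr": [0,0,0],"jaw": 1}
    - {"slide": [0,-0.5,57],"dr": [0,0,0],"jaw": 1}
    - {"slide": [0,-0.5,57],"dr": [0,0,0],"jaw": 1}
    - {"slide": [0,-0.5,57],"dr": [0,0,0],"jaw": 1}
  force: 30

```text
t: 32.65
tool_pos: [0.678, 0.1228, 0.3433]
orientation: [-1.694, 2.645, -0.001]
force: [0.8, 0.9, 2.1]
opening: 0.0121
gripper_force: 30.0
```

servo_tool:
  increments:
    - {"slide": [0,0,0],"dr": [0,0,0.1],"jaw": 1}
    - {"slide": [0,0,0],"dr": [0,0,0.2],"jaw": 1}
    - {"slide": [0,0,0],"dr": [0,0,0.3],"jaw": 1}
    - {"slide": [0,0,0],"dr": [0,0,0.4],"jaw": 1}
    - {"slide": [0,0,0],"dr": [0,0,0.5],"jaw": 1}
    - {"slide": [0,0,0],"dr": [0,0,0.6],"jaw": 1}
    - {"slide": [0,0,0],"dr": [0,0,0.7],"jaw": 1}
    - {"slide": [0,0,0],"dr": [0,0,0.8],"jaw": 1}
    - {"slide": [0,0,0],"dr": [0,0,0.9],"jaw": 1}
    - {"slide": [0,0,0],"dr": [0,0,1.0],"jaw": 1}
    - {"slide": [0,0,0],"dr": [0,0,1.08],"jaw": 1}
    - {"slide": [0,0,0],"dr": [0,0,1.13],"jaw": 1}
    - {"slide": [0,0,0],"dr": [0,0,1.16],"jaw": 1}
    - {"slide": [0,0,0],"dr": [0,0,1.16],"jaw": 1}
    - {"slide": [0,0,0],"dr": [0,0,1.16],"jaw": 1}

```text
t: 34.15
tool_pos: [0.6777, 0.1235, 0.3432]
orientation: [0.03, 3.141, 0.002]
force: [-2.3, 5.3, 5.2]
opening: 0.0117
gripper_force: 30.0
```

Run:
```python
from h import *
plan([.6775,.1228,.174],179); print(read_state()['wrist_torque'])
```

```text
slide [ 0.2 -0.7  2.2] dr [ 0.001  0.    -0.002] grasp now [0.6777 0.1237 0.1762] x [-1.     0.019 -0.   ] F [-2.3  5.3  5.2] q6 -1.446 open 0.0117 t 34.15
[ 0.9463173   0.56109063 -0.04437383]
```

servo_tool:
  increments:
    - {"slide": [0,0,0],"dr": [0,0,0],"jaw": 0.7}
    - {"slide": [0,0,0],"dr": [0,0,0],"jaw": 0.4}
    - {"slide": [0,0,0],"dr": [0,0,0],"jaw": 0.4}
    - {"slide": [0,0,0],"dr": [0,0,0],"jaw": 0.4}
    - {"slide": [0,0,-30],"dr": [0,0,0],"jaw": 0.4}
    - {"slide": [0,0,-58],"dr": [0,0,0],"jaw": 0.4}
    - {"slide": [0,0,-60],"dr": [0,0,0],"jaw": 0.4}
    - {"slide": [0,0,-60],"dr": [0,0,0],"jaw": 0.4}

```text
t: 34.95
tool_pos: [0.6781, 0.1227, 0.4039]
orientation: [0.033, 3.139, 0.0]
force: [-0.2, 0.2, -0.9]
opening: 0.0556
gripper_force: 0.0
```

Run:
```python
from h import *
wing(); plan([.6775,.1228,.174],179)
im,d=read_camera('top'); save('top3',cv2.resize(im[140:330,100:560],None,fx=1.7,fy=1.7))
z=np.load('top.npz'); p=camera_params('top')
for I,D in((z['im'],z['d']),(im,d)):
    V,U=np.mgrid[190:232,285:315]; pc=cloud(p,np.c_[U.ravel(),V.ravel()],D[190:232,285:315].ravel())
    q=pc[(pc[:,2]>.183)&(pc[:,2]<.2)]; print(len(q),q.mean(0),cv2.minAreaRect((q[:,:2]*1000).astype(np.float32)))
```

```text
1692 [0.67594481 0.12337438 0.19015472] ((677.233154296875, 123.37247467041016), (11.886704444885254, 48.91474533081055), 88.77958679199219)
 slide [ 0.3  0.1 61.2] dr [-0.    -0.    -0.003] grasp now [0.6778 0.1227 0.2352] x [-1.     0.021  0.   ] F [ 0.4  0.1 -1.1] q6 -1.445 open 0.0558 t 35.0
100 [0.67463943 0.12425175 0.19169776] ((675.05224609375, 124.28121948242188), (9.212271690368652, 43.58245086669922), 89.12770080566406)
69 [0.66934668 0.1242749  0.19149589] ((673.0499877929688, 124.28789520263672), (9.117718696594238, 38.28778839111328), 89.14186096191406)
```

View pics/top3.png

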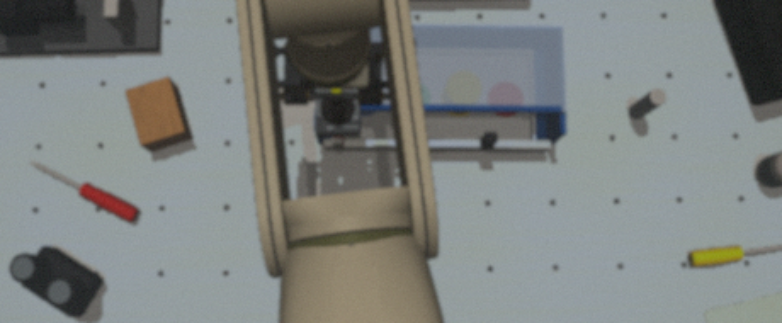

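The top view shows the tray home with the lock wing back at its initial angle, within 0.2°. The eyepiece head is untouched and the gripper is clear. I'm handing the job in.

```bash
python3 -c "
from plant import close_job; print(close_job())"
```

```text
the job is handed in; nothing more can be done
None
```

The job is handed in: the yellow and blue canisters, the only two on the table, stand on their own discs within 2 mm, the tray is pushed gently home, the lock is screwed back to tight, and the eyepiece head was not touched.

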